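# Zero the kitchen scale with the mug still on it

## Task

The mug stands on the kitchen scale ready to be filled: zero the scale by gently pressing its round key right down with your fingertips, keeping it down for about two seconds, then let it spring back and draw the hand away. Do not press the bar-shaped or the square key beside it, do not touch the mug, and leave everything else on the worktop where it is; nothing is to be grasped or lifted.

Things in the scene. Friction and masses are not known exactly. Their poses are not given: they have to be found in the camera images.
- scale: White kitchen scale, 230 (x) by 200 mm (y), does not slide. Origin: centre of its underside, on the worktop; x points from the key strip to the back. Key strip: the front 50 mm, 22 mm above the worktop; three keys in a row at x = -88 mm, y = -62, 0, +62 mm; which key has which place varies. Behind them a flat dark display, then the raised steel weighing plate, 130 x 188 mm.
- plate_centre (a point): Centre of the top of the scale's steel weighing plate, 45 mm behind the scale's origin, 34 mm above the worktop.
- key_round_top (a point): Centre of the top of the ROUND key, the one to press: a plain steel disc 30 mm across. When up, its top is 33 mm above the worktop (11 mm above the strip); it goes down 5 mm and still stands 6 mm proud of the strip.
- key_round (a joint): The round key. Joint value 0 = up, 0.005 m = fully down; pressing is straight down. A spring pushes it back up: about 2 N starts it moving, 5 N brings it fully down.
- key_round_bezel: The round key's thin grey collar on the strip, 37 mm across and 2 mm high, with the key in it. Origin: centre of its underside, 22 mm above the worktop. Same x and y as the key.
- key_bar_top (a point): Centre of the top of the BAR key (leave alone): steel, 14 mm (scale x) by 44 mm (scale y), same height as the round key.
- key_bar (a joint): The bar key. Joint value 0 = up, 0.005 m = fully down; pressing is straight down. A spring pushes it back up: about 2 N starts it moving, 5 N brings it fully down.
- key_square_top (a point): Centre of the top of the SQUARE key (leave alone): steel, 16 x 16 mm, same height as the round key.
- key_square (a joint): The square key. Joint value 0 = up, 0.005 m = fully down; pressing is straight down. A spring pushes it back up: about 2 N starts it moving, 5 N brings it fully down.
- mug: White mug, loose on the weighing plate, 92 mm across, 95 mm tall; rim 129 mm above the worktop. Origin: on its underside, midway along its 127 mm length with handle; the cup's own axis is 17 mm along its +y, the handle reaches 63 mm along its -y. The cup's wall stays at least 75 mm behind the line of the keys.
- honey_jar: A bystander, loose: glass honey jar with a flat grey lid, 71 mm across, 110 mm tall. Origin: centre of its underside.
- tin_small: A bystander, loose: small closed food tin, 75 mm across, 58 mm tall. Origin: centre of its underside.
- lemon: A bystander, loose: lemon, 78 x 55 x 56 mm, lying. Origin: centre of its underside.
- fork: A bystander, loose: steel table fork, 196 x 27 x 13 mm, lying flat. Origin: centre of its underside.
- teaspoon: A bystander, loose: steel teaspoon, 132 x 26 x 9 mm, lying flat. Origin: centre of its underside.
- tumbler: A bystander, loose: see-through, smoky-looking drinking glass, 81 mm across, 93 mm tall, on the drainer. Origin: centre of its underside.
- salt_shaker: A bystander, loose: salt shaker with a domed grey top, 44 mm across, 90 mm tall. Origin: centre of its underside.
- pepper_mill: A bystander, loose: turned wooden pepper mill, 58 mm across, 170 mm tall. Origin: centre of its underside.

How it is judged:
By the outcome, as a careful person would: the job done as asked, in the order asked, and still so for the second after the job is handed in, with the robot touching nothing.
It also fails if it takes over 35 s, if anything falls off the work surface, if the arm or the gripper's body presses on something with over 40 N, if the wrist force passes 120 N, or if a joint passes its speed limit or range.

## Robot

A 6-joint arm with a two-finger parallel gripper is mounted at the origin on a cart in front of the work surface, level with it; the furniture and walls round the work are solid. World frame = base frame: x ahead of the robot, y to its left, z up, the work surface at z = 0. Lengths are in m, angles in rad, forces in N, time in s.
With the tool pointing down it reaches from about 0.275 to 0.85 m from the base axis. Payload 19 kg.
Tool frame: the origin (TCP) lies between the finger pads; the fingertips stand 8 mm ahead of it and the grasp point (between the pads) lies 11 mm behind it; z points along the fingers, y is the direction in which the jaws open and shut (so a half turn about z gives the same grasp; the last joint's range is limited). The gripper opens to 85 mm and grips with 20 to 120 N. Pads are 22 mm wide; open, the fingers measure 114 mm over their backs; the gripper's body (76 mm by 85 mm) begins 54 mm behind the grasp point. The pads swing forward as they close: fully open they stand 13 mm farther back than shut.
Start: joints at [1.008, 0.15, 1.437, -0, 1.554, -0.134], TCP at [0.239, 0.523, 0.204] pointing down, gripper open.
Joint ranges: [-2.8, 2.8], [-0.68, 2.1], [0.12, 2.68], [-1.39, 4.53], [0.16, 2.79], [-2.81, 2.81]. Speed limits (rad/s): [1.89, 1.89, 2.22, 3.01, 3.01, 3.01].

## Interface

Orientations are given as a 3x3 rotation matrix whose columns are the frame's x, y, z axes.
In Python, from plant import arm gives the robot as it stands. The module is installed in compiled form; this text tells all that it offers.
- The arm moves only by the tool jog_arm, never from a script. Its argument "moves" is a list of rows, each a list of 3 entries, a list of its own where there are three numbers: the shift along the world's x, y, z in cm, then the turn, a rotation vector about the world's x, y, z in rad, then the gripper command: -1 is shut, 1 is fully open, values between are in proportion. A call has 1 to 12 rows; each row shifts and turns the pose as measured when the row begins; what a row does not reach is not made up. A row lasts 1/10 s, in which the tool goes at most 50 mm and 8.59 degrees, less where a joint would pass 70% of its speed; a pose out of reach is approached as far as the arm can. A call with a gripper value outside its range is refused whole. The fingers move at their own pace and stop on an object; "squeeze" is the grip in N (left out, the last holds). Time passes only in rows, so rows that do not move let the fingers close. It gives the time, the measured TCP pose, the force and the opening at its end, in the units of the state.
- arm.state(): the state, without advancing time (a new reading comes with each control period).
- arm.get_image(name): name is "scene" or "top"; returns a dict with "img" (420x560x3 uint8, blue, green, red), "K" (3x3 intrinsics, pixels), "k1" (the pictures are not rectified: a ray, as slopes to the right and down, at radius r is drawn at 1 + k1 r^2 times it, then the intrinsics apply), "pose" (4x4, takes a point from camera to world coordinates). Camera axes: x right, y up, looking along -z (the intrinsics and any distortion apply to the point x, -y, -z); pixel columns grow to the right and rows downward; lengths in m; the calibration is good to about 2 mm. A picture is of the moment at which its call begins. There is no depth.
- arm.close_job(): hands the job in, once; it reports no verdict.
The state is a dict: "clock": time; "joint_pos": joint angles; "joint_velocities": joint speeds; "joint_efforts": joint torques, N m; "ee_pos": TCP position; "tool_rot": TCP orientation; "wrist_force": force on the tool from outside, world axes, zero at the start; "torque": the same for the moment, N m; "width": finger opening in m.
Only numpy, scipy, OpenCV 4.12 (cv2) and the standard library are available. Lean on these libraries where they do the work, as an engineer would, in place of code of your own. Each camera call takes 0.05 s, during which the arm holds its last target.

## Working session

There is one attempt and no reset: what is moved stays moved. The work goes in short steps, Python scripts to look and compute and a tool call to move; the robot and the scene stay as the last step left them, time stands still between calls to the robot, and variables do not carry over. Pictures are saved under pics/ and viewed, and the job is handed in when it is done.

Besides the shell and the picture viewer there is one more tool, called after "Emit:" by a JSON object that holds its "api" and its "payload", one argument or row to a line. jog_arm: Moves the arm, as the interface text tells. Its arguments: {"type":"object","properties":{"moves":{"type":"array"},"squeeze":{"type":"number"}},"required":["moves"]}

```bash
mkdir -p pics; python3 - <<'E'
from plant import arm
import cv2,pickle
s=arm.state(); print(s)
for n in("scene","top"):
    d=arm.get_image(n); cv2.imwrite(f"pics/{n}0.png",d["img"]); pickle.dump(d,open(f"{n}0.pkl","wb")); print(n,d["K"],d["k1"],d["pose"])
E
```

```text
{'clock': 0.0, 'joint_pos': array([ 1.00797892e+00,  1.50996408e-01,  1.43802578e+00,  8.77782758e-06,
        1.55378071e+00, -1.33976263e-01]), 'joint_velocities': array([ 3.53461126e-04, -3.02608741e-04,  2.88032437e-06,  7.78004751e-04,
        1.33649160e-05,  3.12492007e-04]), 'joint_efforts': array([-3.53060736e-03, -7.13046885e+01, -5.70865381e+01, -3.85171370e-04,
        9.18446953e-03,  5.46066872e-05]), 'ee_pos': array([0.23895142, 0.52269969, 0.20317216]), 'tool_rot': array([[-9.09448113e-01,  4.15816911e-01, -6.53170103e-04],
       [ 4.15817390e-01,  9.09447558e-01, -1.01888088e-03],
       [ 1.70356054e-04, -1.19821878e-03, -9.99999268e-01]]), 'wrist_force': array([-0.70297414, -0.16677511, -0.32215945]), 'torque': array([0.02670089, 0.02025192, 0.04569556]), 'width': 0.08560650585036483}
scene [[507.65769053   0.         280.22180401]
 [  0.         507.65769053 207.89822157]
 [  0.           0.           1.        ]] -0.09765089416245565 [[ 0.66733796  0.48823674 -0.56239215 -0.03849907]
 [-0.74466975  0.42600774 -0.51379409 -0.44959916]
 [-0.01126974  0.76167072  0.64786627  0.77295813]
 [ 0.          0.          0.          1.        ]]
top [[402.82865765   0.         279.9333782 ]
 [  0.         402.82865765 207.22604428]
 [  0.           0.           1.        ]] -0.022316283209943156 [[-0.00515632  0.9773637  -0.21150322  0.3674553 ]
 [-0.99998314 -0.00560426 -0.0015185   0.08437097]
 [-0.00266944  0.21149183  0.97737612  1.10415961]
 [ 0.          0.          0.          1.        ]]
```

View pics/scene0.png

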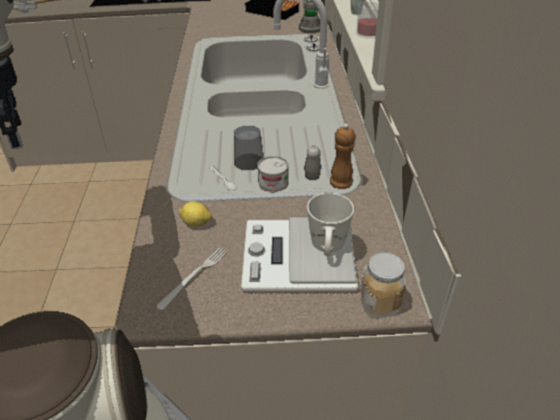

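View pics/top0.png

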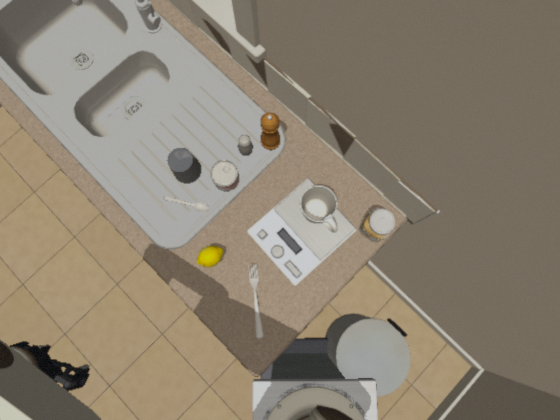

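```bash
python3 - <<'E'
import cv2
a=cv2.imread("pics/top0.png")[170:300,220:370]; b=cv2.imread("pics/scene0.png")[190:300,225:365]
cv2.imwrite("pics/top_z.png",cv2.resize(a,None,fx=4.6,fy=4.6,interpolation=cv2.INTER_CUBIC))
cv2.imwrite("pics/scene_z.png",cv2.resize(b,None,fx=5,fy=5,interpolation=cv2.INTER_CUBIC))
E
```

```text
(no output)
```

View pics/top_z.png

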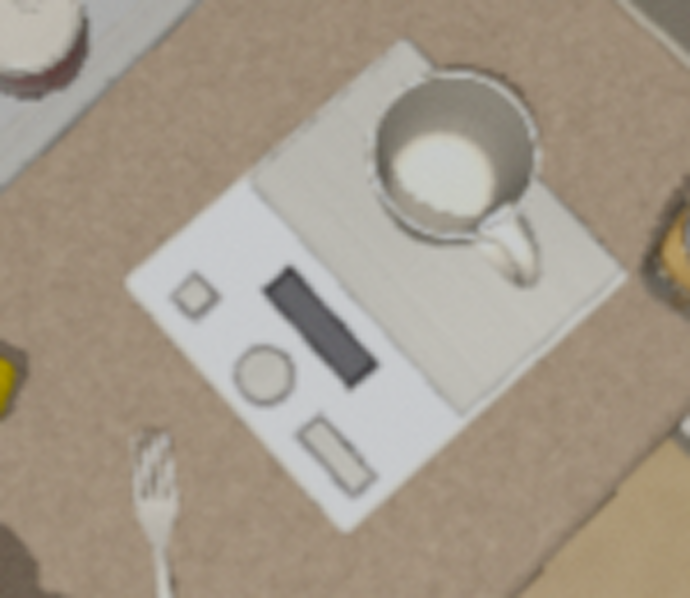

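View pics/scene_z.png

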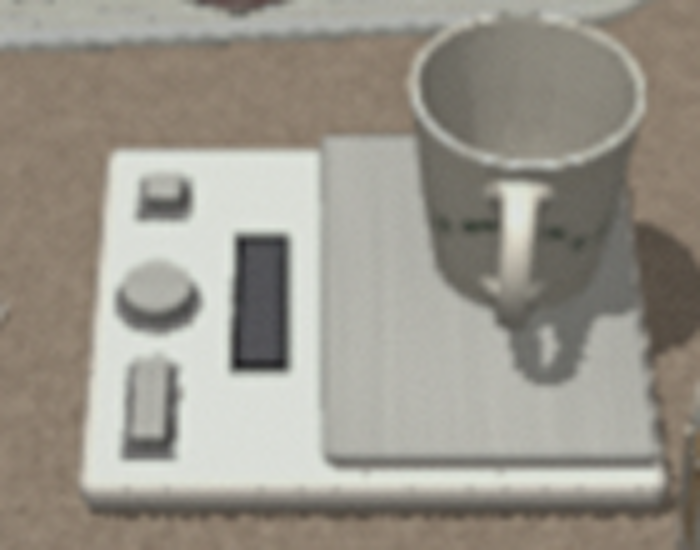

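```bash
cat > h.py <<'E'
import numpy as np,cv2,pickle
def ray(d,uv):
    D=np.array([d["k1"],0,0,0,0.])
    p=cv2.undistortPoints(np.array([[uv]],float),d["K"],D)[0,0]
    R=d["pose"][:3,:3]; return d["pose"][:3,3],R@np.array([p[0],-p[1],-1.])
def atz(d,uv,z):
    o,r=ray(d,uv); return o+r*(z-o[2])/r[2]
def proj(d,P):
    q=d["pose"][:3,:3].T@(np.asarray(P,float)-d["pose"][:3,3]); q=np.array([[q[0],-q[1],-q[2]]])
    return cv2.projectPoints(q,np.zeros(3),np.zeros(3),d["K"],np.array([d["k1"],0,0,0,0.]))[0][0,0]
E
python3 - <<'E'
from h import *
t=pickle.load(open("top0.pkl","rb"));s=pickle.load(open("scene0.pkl","rb"))
T=lambda x,y:((x+.5)/4.6-.5+220,(y+.5)/4.6-.5+170)
S=lambda x,y:((x+.5)/5-.5+225,(y+.5)/5-.5+190)
np.set_printoptions(precision=4,suppress=True)
for n,a,z in [("round",(265,375),.033),("sq",(196,296),.033),("bar",(336,456),.033),("cL",(126,282),.022),("cB",(346,531),.022),("pR",(628,273),.034),("pT",(405,40),.034),("rim",(454,153),.129),("handle",(530,275),.11)]:
    print("top",n,atz(t,T(*a),z))
for n,a,z in [("round",(157,287),.033),("sq",(165,187),.033),("bar",(152,400),.033),("cTL",(110,152),.022),("cBL",(85,490),.022),("cBR",(663,487),.022),("rim",(526,88),.129)]:
    print("scene",n,atz(s,S(*a),z))
E
```

```text
top round [0.4799 0.0939 0.033 ]
top sq [0.5262 0.1339 0.033 ]
top bar [0.4332 0.0534 0.033 ]
top cL [0.5363 0.1758 0.022 ]
top cB [0.3912 0.0478 0.022 ]
top pR [ 0.5381 -0.1184  0.034 ]
top pT [0.6803 0.0091 0.034 ]
top rim [ 0.589  -0.0094  0.129 ]
top handle [ 0.5252 -0.0508  0.11  ]
scene round [0.4781 0.0917 0.033 ]
scene sq [0.5244 0.1316 0.033 ]
scene bar [0.4312 0.0493 0.033 ]
scene cTL [0.5333 0.1746 0.022 ]
scene cBL [0.387  0.0434 0.022 ]
scene cBR [ 0.5355 -0.1237  0.022 ]
scene rim [ 0.586  -0.0107  0.129 ]
```

Emit:
{"api": "jog_arm", "payload": {
  "moves": [
    [[2, -3.6, 0], [0, 0, -0.14], -1],
    [[2, -3.6, 0], [0, 0, -0.14], -1],
    [[2, -3.6, 0], [0, 0, -0.14], -1],
    [[2, -3.6, 0], [0, 0, -0.14], -1],
    [[2, -3.6, 0], [0, 0, -0.14], -1],
    [[2, -3.6, 0], [0, 0, -0.14], -1],
    [[2, -3.6, 0], [0, 0, -0.14], -1],
    [[2, -3.6, 0], [0, 0, -0.14], -1],
    [[2, -3.6, 0], [0, 0, -0.14], -1],
    [[2, -3.6, 0], [0, 0, -0.14], -1]
  ],
  "squeeze": 20
}}

```text
clock: 1.1
ee_pos: [0.4399, 0.1511, 0.2001]
tool_rot: [[0.299, 0.954, -0.005], [0.954, -0.299, 0.002], [0.001, -0.005, -1.0]]
wrist_force: [0.9, 0.3, -0.0]
width: 0.0002
```

```bash
cat > go.py <<'E'
from plant import arm
import numpy as np
np.set_printoptions(precision=4,suppress=True)
s=arm.state(); R=s["tool_rot"]
from scipy.spatial.transform import Rotation as Ro
a=np.deg2rad(-48.8); y=np.array([np.cos(a),np.sin(a),0]); z=np.array([0,0,-1.]); x=np.cross(y,z)
T=np.c_[x,y,z]
print(s["clock"],s["ee_pos"],s["width"],s["wrist_force"],s["joint_pos"])
print("dpos cm",(np.array([.479,.0925,0])-s["ee_pos"])*100,"rot",Ro.from_matrix(T@R.T).as_rotvec(), "vel",abs(s["joint_velocities"]).max())
E
python3 go.py
```

```text
1.1 [0.4399 0.1511 0.2001] 0.00016014812771499978 [ 0.9132  0.2984 -0.0161] [ 0.1629 -0.0772  1.6805  0.0028  1.5425  0.4663]
dpos cm [  3.9086  -5.8612 -20.0065] rot [-0.0033 -0.0039 -0.5482] vel 0.898964971445878
```

Emit:
{"api": "jog_arm", "payload": {
  "moves": [
    [[1, -1.5, 0], [0, 0, -0.13], -1],
    [[1, -1.5, -1], [0, 0, -0.13], -1],
    [[1, -1.5, -2], [0, 0, -0.13], -1],
    [[0.7, -1, -2], [0, 0, -0.12], -1],
    [[0, 0, -2], [0, 0, 0], -1],
    [[0, 0, -2], [0, 0, 0], -1],
    [[0, 0, 0], [0, 0, 0], -1],
    [[0, 0, 0], [0, 0, 0], -1]
  ]
}}

```text
clock: 1.9
ee_pos: [0.4794, 0.0878, 0.1061]
tool_rot: [[0.751, 0.66, -0.005], [0.66, -0.751, 0.003], [-0.002, -0.005, -1.0]]
wrist_force: [-0.4, 0.2, 0.1]
width: -0.0001
```

```bash
python3 go.py
```

```text
1.9 [0.4794 0.0878 0.1061] -5.514724578663062e-05 [-0.3995  0.1631  0.1004] [0.0206 0.0259 1.7736 0.0031 1.3469 0.8696]
dpos cm [ -0.0364   0.4739 -10.6122] rot [-0.0029 -0.005  -0.002 ] vel 0.01479516582843487
```

Correct sideways, go down to about 25 mm above the key, and look.

Emit:
{"api": "jog_arm", "payload": {
  "moves": [
    [[0, 0.5, -1], [-0.003, -0.005, 0], -1],
    [[0, 0, -1.5], [0, 0, 0], -1],
    [[0, 0, -1], [0, 0, 0], -1],
    [[0, 0, 0], [0, 0, 0], -1],
    [[0, 0, 0], [0, 0, 0], -1]
  ]
}}

```text
clock: 2.4
ee_pos: [0.4807, 0.0945, 0.0723]
tool_rot: [[0.75, 0.661, 0.005], [0.661, -0.75, -0.0], [0.004, 0.004, -1.0]]
wrist_force: [0.2, 0.5, 1.1]
width: -0.0002
```

```bash
python3 go.py; python3 - <<'E'
from plant import arm
import cv2,numpy as np
from h import *
t=arm.get_image("top");s=arm.get_image("scene")
for d,n in((t,"t"),(s,"s")):
    p=arm.state()["ee_pos"]; print(n,proj(d,p-[0,0,.008]),proj(d,[.479,.0925,.033]))
A=cv2.resize(t["img"][190:310,220:340],(600,600),interpolation=cv2.INTER_CUBIC)
B=cv2.resize(s["img"][180:300,210:330],(600,600),interpolation=cv2.INTER_CUBIC)
cv2.imwrite("pics/t1.png",A);cv2.imwrite("pics/s1.png",B)
E
```

```text
2.4 [0.4807 0.0945 0.0723] -0.0001997485375480968 [0.2451 0.4919 1.084 ] [ 0.0369  0.0541  1.8173 -0.0005  1.2648  0.8853]
dpos cm [-0.1681 -0.1952 -7.2293] rot [ 0.0003  0.0055 -0.0035] vel 0.004617663724510007
t [276.91590317 249.51505227] [277.73469305 251.45338763]
s [255.32285752 234.6979767 ] [256.0432592  246.58662499]
```

View pics/t1.png

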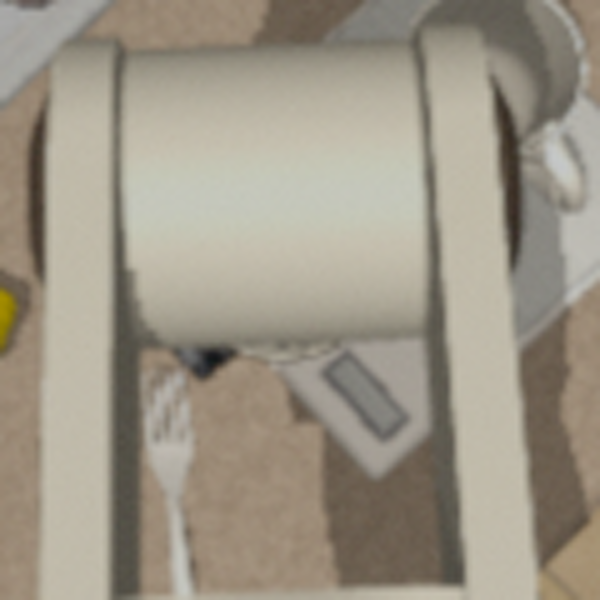

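View pics/s1.png

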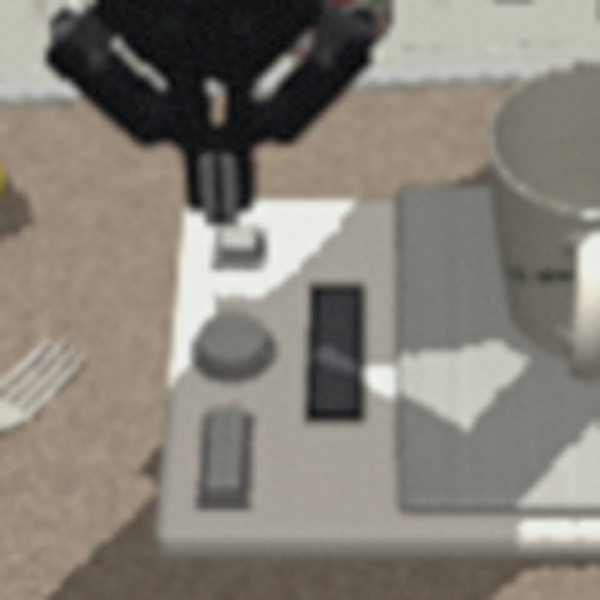

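```bash
python3 - <<'E'
from h import *
t=pickle.load(open("top0.pkl","rb"));s=pickle.load(open("scene0.pkl","rb"))
p=np.array([0.23895142, 0.52269969, 0.20317216]); y=np.array([.4158,.9094,0])
for d,n in((t,"top"),(s,"scene")):
    im=cv2.resize(d["img"],None,fx=5,fy=5,interpolation=cv2.INTER_CUBIC)
    for dz,c in((-.008,(0,0,255)),(.011,(0,255,0)),(.065,(255,0,0))):
        for k in(-1,1):
            q=proj(d,p+[0,0,dz]+k*y*.0425)
            cv2.circle(im,tuple(int(v) for v in (q+.5)*5),5,c,2); print(n,dz,q)
    if n=="top": im=im[1600:2100,0:600]
    else: im=im[250:950,0:500]
    cv2.imwrite(f"pics/chk_{n}.png",im[:600])
E
```

```text
top -0.008 [ 95.33457896 364.28932041]
top -0.008 [ 61.4646404  346.99895804]
top 0.011 [ 91.28114136 365.80590414]
top 0.011 [ 56.72922792 348.12119579]
top 0.065 [ 78.73799637 370.49575197]
top 0.065 [ 42.09356355 351.58566081]
scene -0.008 [ 25.58093342 166.15237671]
scene -0.008 [ 24.37101453 145.17559879]
scene 0.011 [ 22.55388547 158.44153787]
scene 0.011 [ 21.54146441 137.6949572 ]
scene 0.065 [ 13.65469411 135.55445251]
scene 0.065 [ 13.25069464 115.56718736]
```

View pics/chk_top.png

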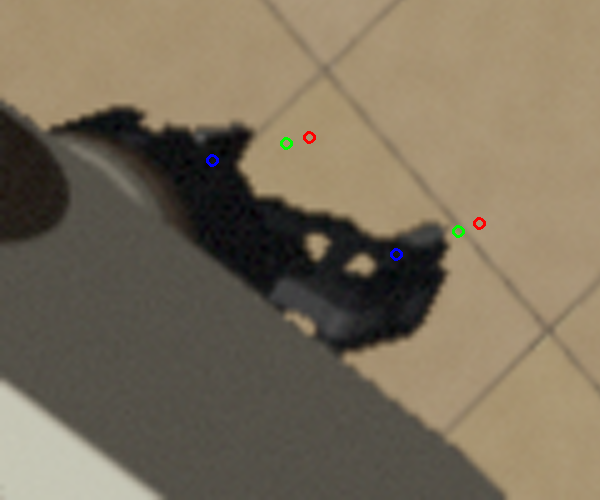

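View pics/chk_scene.png

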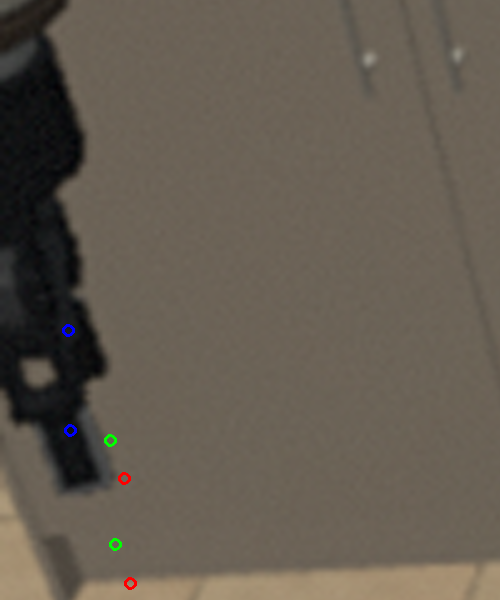

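```bash
python3 - <<'E'
from h import *
np.set_printoptions(precision=4,suppress=True)
t=pickle.load(open("top0.pkl","rb"));s=pickle.load(open("scene0.pkl","rb"))
def tri(a,b):
    o1,r1=ray(t,a);o2,r2=ray(s,b)
    k=np.linalg.lstsq(np.c_[r1,-r2],o2-o1,rcond=None)[0]
    P,Q=o1+k[0]*r1,o2+k[1]*r2; return (P+Q)/2,np.linalg.norm(P-Q)
T=lambda x,y:((x+.5)/4.6-.5+220,(y+.5)/4.6-.5+170)
S=lambda x,y:((x+.5)/5-.5+225,(y+.5)/5-.5+190)
print("key",tri(T(265,375),S(157,287))); print("sq",tri(T(196,296),S(165,187))); print("bar",tri(T(336,456),S(152,400)))
p=np.array([0.23895142, 0.52269969, 0.20317216]); y=np.array([.4158,.9094,0])
print("expected fingers",p-y*.0425,p+y*.0425)
for b in((16.5,147),(18,146),(12,147)):
  for a in((86,365),(48,346)): print("tip",a,b,tri(a,b))
# vertical-line hypothesis
for b in((254,223),(255,224)):
  for z in(.06,.07,.08,.09,.1,.11): print(b,z,atz(s,b,z))
E
```

```text
key (array([0.4802, 0.0939, 0.03  ]), np.float64(2.881448221702365e-05))
sq (array([0.5267, 0.134 , 0.0299]), np.float64(0.0001663926147063842))
bar (array([0.4339, 0.0529, 0.0281]), np.float64(0.0009654419040371424))
expected fingers [0.2213 0.4841 0.2032] [0.2566 0.5613 0.2032]
tip (86, 365) (16.5, 147) (array([0.2231, 0.4862, 0.2394]), np.float64(0.008560794049642561))
tip (48, 346) (16.5, 147) (array([0.2539, 0.605 , 0.1731]), np.float64(0.004653295292978947))
tip (86, 365) (18, 146) (array([0.2247, 0.4843, 0.2418]), np.float64(0.00586264393213831))
tip (48, 346) (18, 146) (array([0.2556, 0.6024, 0.1761]), np.float64(0.0016318784929155506))
tip (86, 365) (12, 147) (array([0.2195, 0.4881, 0.2403]), np.float64(0.016840208357889713))
tip (48, 346) (12, 147) (array([0.2498, 0.6073, 0.1739]), np.float64(0.013971923759297507))
(254, 223) 0.06 [0.5078 0.1246 0.06  ]
(254, 223) 0.07 [0.5002 0.1166 0.07  ]
(254, 223) 0.08 [0.4925 0.1085 0.08  ]
(254, 223) 0.09 [0.4849 0.1005 0.09  ]
(254, 223) 0.1 [0.4772 0.0924 0.1   ]
(254, 223) 0.11 [0.4695 0.0844 0.11  ]
(255, 224) 0.06 [0.507  0.1209 0.06  ]
(255, 224) 0.07 [0.4993 0.1129 0.07  ]
(255, 224) 0.08 [0.4917 0.1049 0.08  ]
(255, 224) 0.09 [0.484  0.0969 0.09  ]
(255, 224) 0.1 [0.4764 0.0889 0.1   ]
(255, 224) 0.11 [0.4687 0.0809 0.11  ]
```

Emit:
{"api": "jog_arm", "payload": {
  "moves": [
    [[-0.15, -0.15, -1], [0, 0.003, 0], -1],
    [[0, 0, -0.8], [0, 0, 0], -1],
    [[0, 0, 0], [0, 0, 0], -1],
    [[0, 0, 0], [0, 0, 0], -1]
  ]
}}

```text
clock: 2.9
ee_pos: [0.4794, 0.0926, 0.0535]
tool_rot: [[0.75, 0.661, 0.003], [0.661, -0.75, -0.0], [0.002, 0.002, -1.0]]
wrist_force: [-0.0, 0.2, 0.9]
width: -0.0
```

```bash
cat > look.py <<'E'
import sys
from plant import arm
from h import *
np.set_printoptions(precision=4,suppress=True)
s=arm.get_image("scene"); p=arm.state()["ee_pos"]
print("tip expected",proj(s,p-[0,0,.008]),"tip+30",proj(s,p+[0,0,.022]))
B=cv2.resize(s["img"][180:300,210:330],(600,600),interpolation=cv2.INTER_CUBIC)
cv2.imwrite(f"pics/{sys.argv[1]}.png",B)
E
python3 go.py; python3 look.py s2
```

```text
2.9 [0.4794 0.0926 0.0535] -3.740395634671213e-05 [-0.0264  0.2024  0.8869] [ 0.0331  0.0713  1.8406 -0.0004  1.2262  0.8819]
dpos cm [-0.0438 -0.0112 -5.3481] rot [ 0.0002  0.0035 -0.0031] vel 0.009163301084355773
tip expected [255.8701 242.1444] tip+30 [255.2334 231.4553]
```

View pics/s2.png

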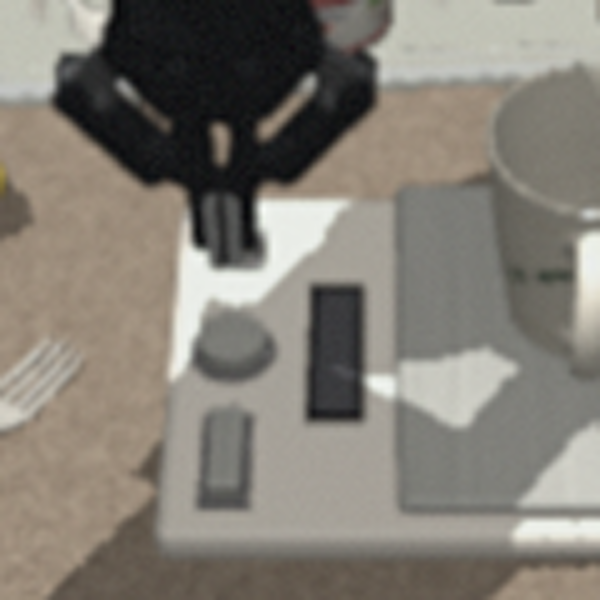

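Emit:
{"api": "jog_arm", "payload": {
  "moves": [
    [[0, 0, -0.5], [0, 0, 0], -1],
    [[0, 0, -0.4], [0, 0, 0], -1],
    [[0, 0, -0.3], [0, 0, 0], -1],
    [[0, 0, 0], [0, 0, 0], -1]
  ]
}}

```text
clock: 3.35
ee_pos: [0.4796, 0.0926, 0.0407]
tool_rot: [[0.75, 0.661, 0.004], [0.661, -0.75, -0.0], [0.003, 0.003, -1.0]]
wrist_force: [-0.1, -0.4, 0.0]
width: 0.0001
```

```bash
python3 go.py; python3 look.py s3
```

```text
3.35 [0.4796 0.0926 0.0407] 9.551033012388583e-05 [-0.1141 -0.3559  0.0297] [ 0.0331  0.0853  1.8544 -0.0003  1.1981  0.8819]
dpos cm [-0.0581 -0.0125 -4.0654] rot [ 0.0002  0.0039 -0.003 ] vel 0.0029546669518059937
tip expected [256.2111 246.4275] tip+30 [255.5853 235.9089]
```

View pics/s3.png

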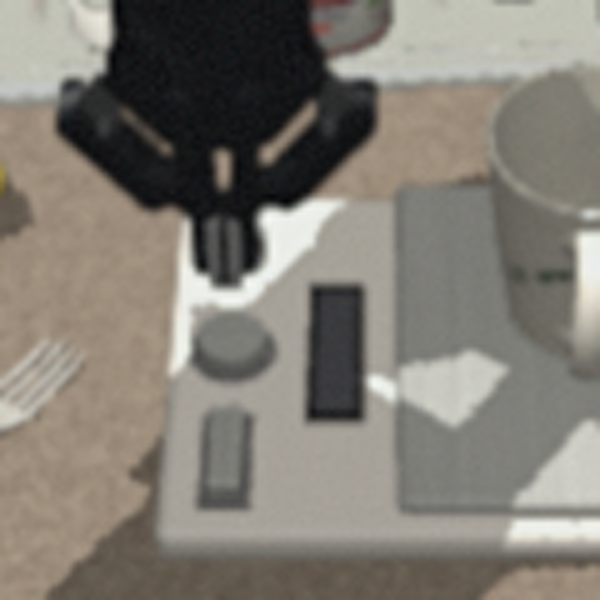

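Emit:
{"api": "jog_arm", "payload": {
  "moves": [
    [[0, 0, -0.3], [0, 0, 0], -1],
    [[0, 0, -0.3], [0, 0, 0], -1],
    [[0, 0, 0], [0, 0, 0], -1]
  ]
}}

```text
clock: 3.7
ee_pos: [0.4798, 0.0927, 0.0346]
tool_rot: [[0.75, 0.661, 0.004], [0.661, -0.75, -0.0], [0.003, 0.003, -1.0]]
wrist_force: [0.1, 0.1, -0.8]
width: -0.0
```

Emit:
{"api": "jog_arm", "payload": {
  "moves": [
    [[0, 0, -0.3], [0, 0, 0], -1],
    [[0, 0, -0.3], [0, 0, 0], -1],
    [[0, 0, 0], [0, 0, 0], -1]
  ]
}}

```text
clock: 4.0
ee_pos: [0.4798, 0.0926, 0.0281]
tool_rot: [[0.75, 0.661, 0.004], [0.661, -0.75, -0.0], [0.003, 0.003, -1.0]]
wrist_force: [-0.4, 0.2, -0.4]
width: 0.0002
```

```bash
python3 go.py; python3 look.py s4
```

```text
4.0 [0.4798 0.0926 0.0281] 0.00020940273387869734 [-0.3564  0.1857 -0.3685] [ 0.0332  0.0998  1.8672 -0.0004  1.1701  0.882 ]
dpos cm [-0.083 -0.014 -2.805] rot [ 0.0002  0.0045 -0.0031] vel 0.0029886573728671595
tip expected [256.5543 250.6639] tip+30 [255.9392 240.3124]
```

View pics/s4.png

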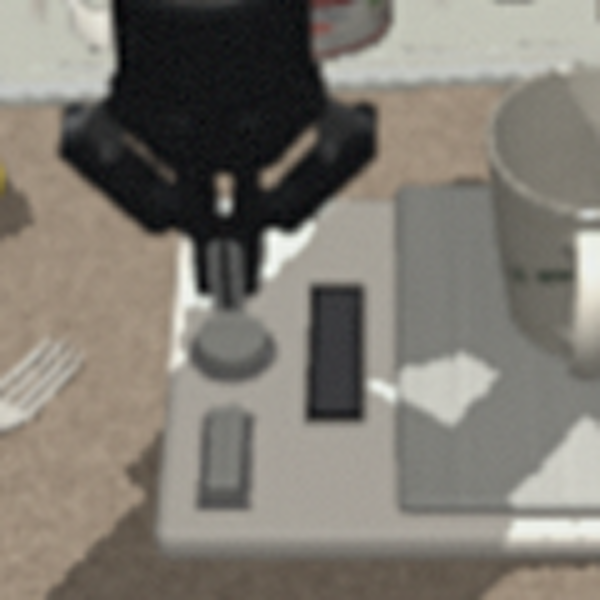

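```bash
python3 - <<'E'
from plant import arm
from h import *
s=arm.get_image("scene"); pickle.dump(s,open("s4.pkl","wb"))
cv2.imwrite("pics/s4z.png",cv2.resize(s["img"][215:265,235:295],(720,600),interpolation=cv2.INTER_CUBIC))
np.set_printoptions(precision=4,suppress=True)
b=(255,241.3)
for z in(.02,.025,.033,.04,.05,.055): print(z,atz(s,b,z))
E
```

```text
0.02 [0.4981 0.1148 0.02  ]
0.025 [0.4946 0.111  0.025 ]
0.033 [0.4889 0.105  0.033 ]
0.04 [0.4839 0.0998 0.04  ]
0.05 [0.4767 0.0923 0.05  ]
0.055 [0.4732 0.0885 0.055 ]
```

View pics/s4z.png

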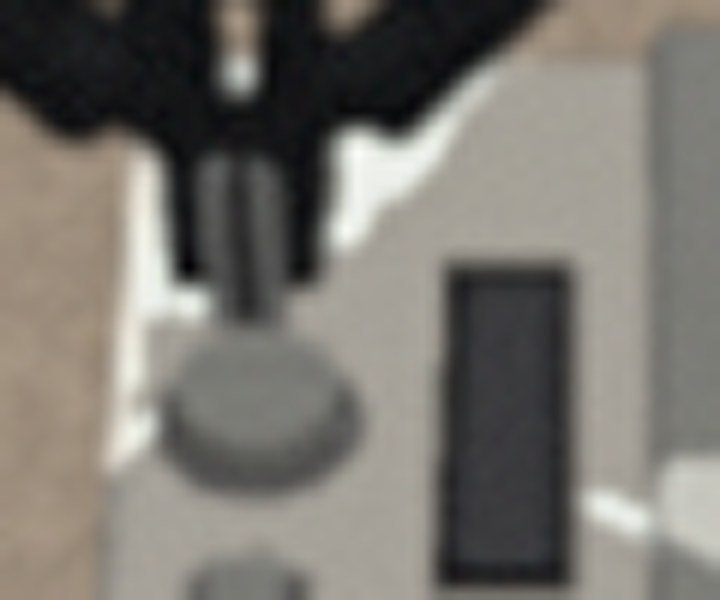

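Emit:
{"api": "jog_arm", "payload": {
  "moves": [
    [[0, 0, -0.3], [0, 0, 0], -1],
    [[0, 0, 0], [0, 0, 0], -1]
  ]
}}

```text
clock: 4.3
ee_pos: [0.4801, 0.0927, 0.0253]
tool_rot: [[0.75, 0.661, 0.005], [0.661, -0.75, -0.0], [0.004, 0.004, -1.0]]
wrist_force: [0.2, 0.2, -0.2]
width: 0.0003
```

Emit:
{"api": "jog_arm", "payload": {
  "moves": [
    [[0, 0, -0.3], [0, 0, 0], -1],
    [[0, 0, 0], [0, 0, 0], -1]
  ]
}}

```text
clock: 4.5
ee_pos: [0.4801, 0.0927, 0.0221]
tool_rot: [[0.75, 0.661, 0.005], [0.661, -0.75, -0.0], [0.004, 0.004, -1.0]]
wrist_force: [0.8, -0.2, 0.3]
width: -0.0
```

```bash
python3 go.py; python3 - <<'E'
from plant import arm
from h import *
s=arm.get_image("scene")
cv2.imwrite("pics/s5z.png",cv2.resize(s["img"][215:265,235:295],(720,600),interpolation=cv2.INTER_CUBIC))
E
```

```text
4.5 [0.4801 0.0927 0.0221] -3.1639572046080745e-05 [ 0.8342 -0.2239  0.309 ] [ 0.0332  0.107   1.873  -0.0003  1.1564  0.882 ]
dpos cm [-0.1124 -0.0182 -2.2099] rot [ 0.0002  0.0053 -0.0031] vel 0.009140116325600042
```

View pics/s5z.png

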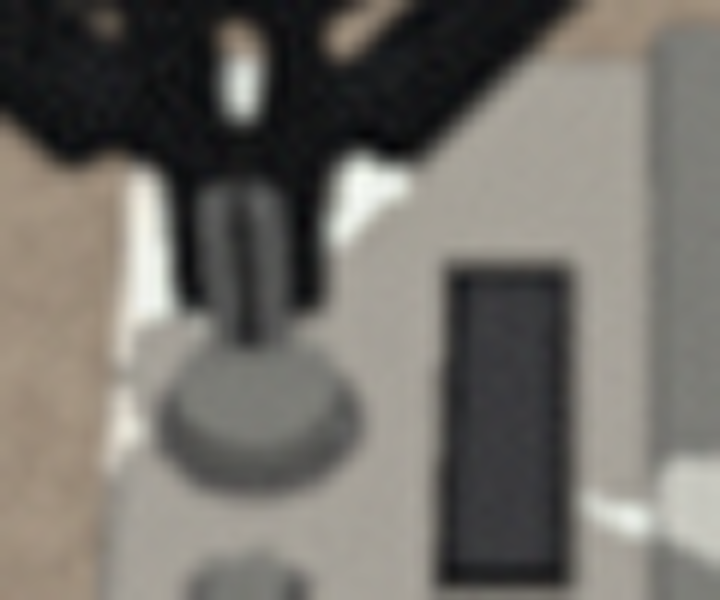

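Emit:
{"api": "jog_arm", "payload": {
  "moves": [
    [[-0.05, 0, -0.3], [0, 0.005, 0], -1],
    [[0, 0, 0], [0, 0, 0], -1],
    [[0, 0, -0.3], [0, 0, 0], -1],
    [[0, 0, 0], [0, 0, 0], -1]
  ]
}}

```text
clock: 4.95
ee_pos: [0.4797, 0.0927, 0.0158]
tool_rot: [[0.75, 0.661, 0.0], [0.661, -0.75, -0.0], [0.0, 0.0, -1.0]]
wrist_force: [-0.1, 0.0, -0.4]
width: -0.0
```

```bash
cat > z.py <<'E'
import sys
from plant import arm
from h import *
s=arm.get_image("scene")
cv2.imwrite(f"pics/{sys.argv[1]}.png",cv2.resize(s["img"][215:265,235:295],(720,600),interpolation=cv2.INTER_CUBIC))
E
python3 go.py; python3 z.py s6z
```

```text
4.95 [0.4797 0.0927 0.0158] -2.7172791606655216e-05 [-0.0758  0.0396 -0.353 ] [ 0.0331  0.1175  1.8758 -0.0001  1.1482  0.8818]
dpos cm [-0.0746 -0.0172 -1.5839] rot [ 0.0001  0.0001 -0.0031] vel 0.0073226141740011545
```

View pics/s6z.png

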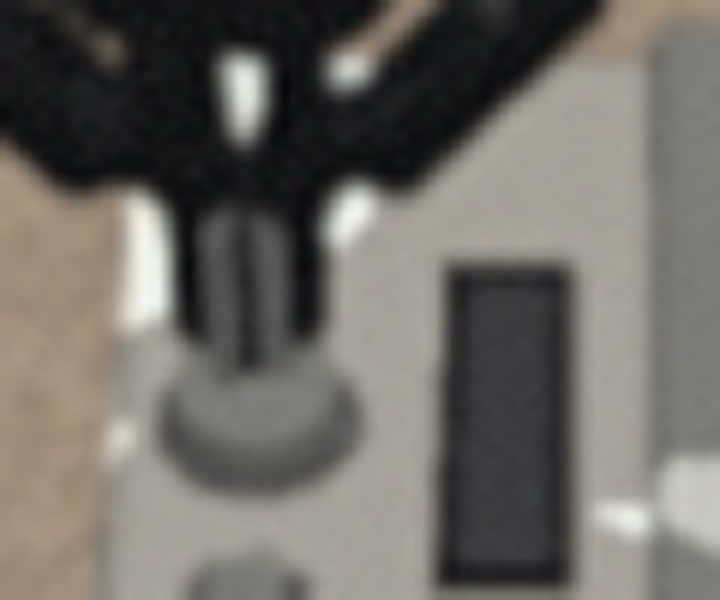

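Emit:
{"api": "jog_arm", "payload": {
  "moves": [
    [[0, 0, -0.2], [0, 0, 0], -1],
    [[0, 0, 0], [0, 0, 0], -1],
    [[0, 0, -0.2], [0, 0, 0], -1],
    [[0, 0, 0], [0, 0, 0], -1]
  ]
}}

```text
clock: 5.4
ee_pos: [0.4799, 0.0927, 0.0118]
tool_rot: [[0.75, 0.661, 0.001], [0.661, -0.75, -0.0], [0.0, 0.001, -1.0]]
wrist_force: [0.2, 0.6, 1.0]
width: 0.0007
```

Emit:
{"api": "jog_arm", "payload": {
  "moves": [
    [[0, 0, -0.2], [0, 0, 0], -1],
    [[0, 0, 0], [0, 0, 0], -1]
  ]
}}

```text
clock: 5.6
ee_pos: [0.48, 0.0927, 0.0097]
tool_rot: [[0.75, 0.661, 0.001], [0.661, -0.75, -0.0], [0.0, 0.001, -1.0]]
wrist_force: [1.2, -0.0, 0.9]
width: 0.0004
```

```bash
python3 go.py; python3 z.py s7z
```

```text
5.6 [0.48   0.0927 0.0097] 0.00040007590842385486 [ 1.2099 -0.0471  0.9374] [ 0.0331  0.1252  1.8815 -0.0002  1.1342  0.8818]
dpos cm [-0.096  -0.0179 -0.9688] rot [ 0.0001  0.0007 -0.0031] vel 0.005095890631621544
```

View pics/s7z.png

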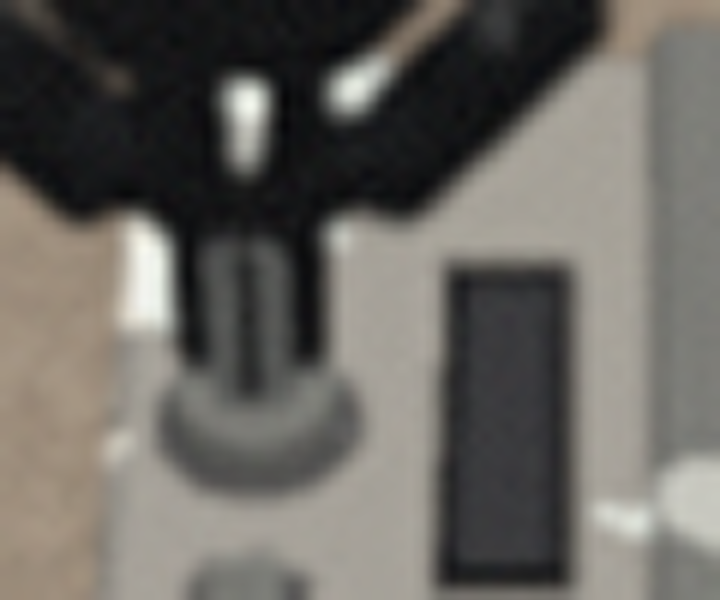

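Emit:
{"api": "jog_arm", "payload": {
  "moves": [
    [[-0.05, 0, -0.2], [0, 0, 0], -1],
    [[0, 0, 0], [0, 0, 0], -1]
  ]
}}

```text
clock: 5.85
ee_pos: [0.4795, 0.0927, 0.0077]
tool_rot: [[0.75, 0.661, 0.001], [0.661, -0.75, -0.0], [0.001, 0.001, -1.0]]
wrist_force: [0.2, -0.4, -0.5]
width: -0.0002
```

Emit:
{"api": "jog_arm", "payload": {
  "moves": [
    [[0, 0, -0.2], [0, 0, 0], -1],
    [[0, 0, 0], [0, 0, 0], -1]
  ]
}}

```text
clock: 6.05
ee_pos: [0.4796, 0.0927, 0.0056]
tool_rot: [[0.75, 0.661, 0.001], [0.661, -0.75, -0.0], [0.001, 0.001, -1.0]]
wrist_force: [0.1, 0.2, -0.3]
width: -0.0
```

Emit:
{"api": "jog_arm", "payload": {
  "moves": [
    [[0, 0, -0.2], [0, 0, 0], -1],
    [[0, 0, 0], [0, 0, 0], -1]
  ]
}}

```text
clock: 6.25
ee_pos: [0.4798, 0.0927, 0.0037]
tool_rot: [[0.75, 0.661, 0.002], [0.661, -0.75, -0.0], [0.001, 0.001, -1.0]]
wrist_force: [-0.6, 0.2, 3.8]
width: -0.0003
```

```bash
python3 go.py; python3 z.py s8z
```

```text
6.25 [0.4798 0.0927 0.0037] -0.00031518903588611044 [-0.6277  0.1666  3.7754] [ 0.0332  0.132   1.888  -0.0002  1.1201  0.8818]
dpos cm [-0.0782 -0.021  -0.3672] rot [ 0.0001  0.0015 -0.0032] vel 0.009883979018036917
```

View pics/s8z.png

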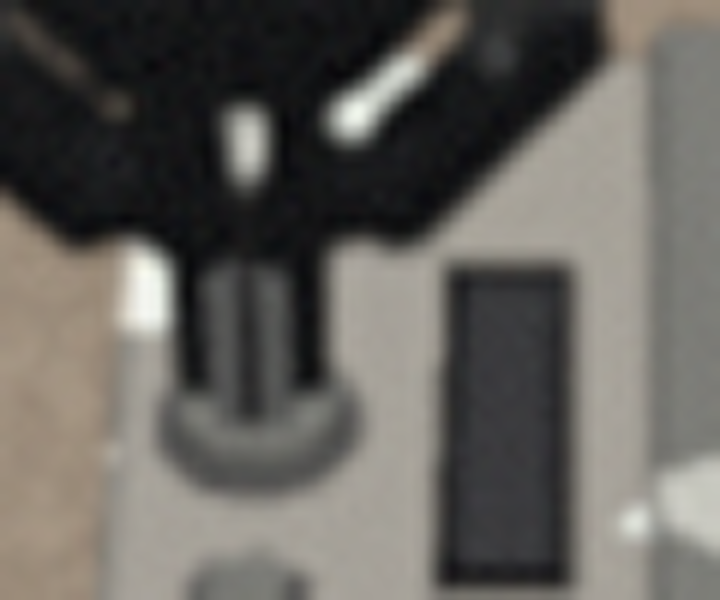

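Emit:
{"api": "jog_arm", "payload": {
  "moves": [
    [[0, 0, -0.15], [0, 0, 0], -1],
    [[0, 0, 0], [0, 0, 0], -1]
  ]
}}

```text
clock: 6.5
ee_pos: [0.4798, 0.0927, 0.0024]
tool_rot: [[0.75, 0.661, 0.002], [0.661, -0.75, -0.0], [0.001, 0.001, -1.0]]
wrist_force: [-1.0, -0.0, 4.0]
width: -0.0001
```

Emit:
{"api": "jog_arm", "payload": {
  "moves": [
    [[0, 0, -0.15], [0, 0, 0], -1],
    [[0, 0, 0], [0, 0, 0], -1]
  ]
}}

```text
clock: 6.7
ee_pos: [0.4799, 0.0927, 0.0009]
tool_rot: [[0.75, 0.661, 0.002], [0.661, -0.75, -0.0], [0.001, 0.001, -1.0]]
wrist_force: [-1.1, 0.4, 4.5]
width: -0.0001
```

Emit:
{"api": "jog_arm", "payload": {
  "moves": [
    [[0, 0, -0.1], [0, 0, 0], -1],
    [[0, 0, 0], [0, 0, 0], -1]
  ]
}}

```text
clock: 6.9
ee_pos: [0.4799, 0.0927, 0.0005]
tool_rot: [[0.75, 0.661, 0.002], [0.661, -0.75, -0.0], [0.001, 0.001, -1.0]]
wrist_force: [-3.5, 0.2, 5.8]
width: -0.0002
```

Emit:
{"api": "jog_arm", "payload": {
  "moves": [
    [[0, 0, -0.1], [0, 0, 0], -1],
    [[0, 0, 0], [0, 0, 0], -1]
  ]
}}

```text
clock: 7.1
ee_pos: [0.4799, 0.0927, 0.0006]
tool_rot: [[0.75, 0.661, 0.002], [0.661, -0.75, -0.0], [0.001, 0.002, -1.0]]
wrist_force: [-3.6, 0.0, 4.8]
width: 0.0001
```

Emit:
{"api": "jog_arm", "payload": {
  "moves": [
    [[0, 0, -0.1], [0, 0, 0], -1],
    [[0, 0, -0.1], [0, 0, 0], -1],
    [[0, 0, -0.1], [0, 0, 0], -1]
  ]
}}

```text
clock: 7.4
ee_pos: [0.4801, 0.0927, 0.0002]
tool_rot: [[0.75, 0.661, 0.003], [0.661, -0.75, -0.001], [0.002, 0.002, -1.0]]
wrist_force: [-11.0, -0.9, 26.7]
width: -0.0001
```

Emit:
{"api": "jog_arm", "payload": {
  "moves": [
    [[0, 0, -0.03], [0, 0, 0], -1],
    [[0, 0, -0.03], [0, 0, 0], -1],
    [[0, 0, -0.03], [0, 0, 0], -1]
  ]
}}

```text
clock: 7.7
ee_pos: [0.4799, 0.0927, 0.0005]
tool_rot: [[0.75, 0.662, 0.003], [0.662, -0.75, -0.001], [0.002, 0.002, -1.0]]
wrist_force: [-3.7, -0.5, 9.0]
width: 0.0001
```

```bash
python3 z.py s9z
```

Emit:
{"api": "jog_arm", "payload": {
  "moves": [
    [[0, 0, -0.03], [0, 0, 0], -1],
    [[0, 0, -0.03], [0, 0, 0], -1],
    [[0, 0, -0.03], [0, 0, 0], -1],
    [[0, 0, -0.03], [0, 0, 0], -1],
    [[0, 0, -0.03], [0, 0, 0], -1],
    [[0, 0, -0.03], [0, 0, 0], -1],
    [[0, 0, -0.03], [0, 0, 0], -1],
    [[0, 0, -0.03], [0, 0, 0], -1],
    [[0, 0, -0.03], [0, 0, 0], -1],
    [[0, 0, -0.03], [0, 0, 0], -1]
  ]
}}

```text
clock: 8.75
ee_pos: [0.4799, 0.0927, 0.0004]
tool_rot: [[0.75, 0.662, 0.003], [0.662, -0.75, -0.001], [0.002, 0.003, -1.0]]
wrist_force: [-5.2, -0.8, 10.0]
width: -0.0002
```

View pics/s9z.png

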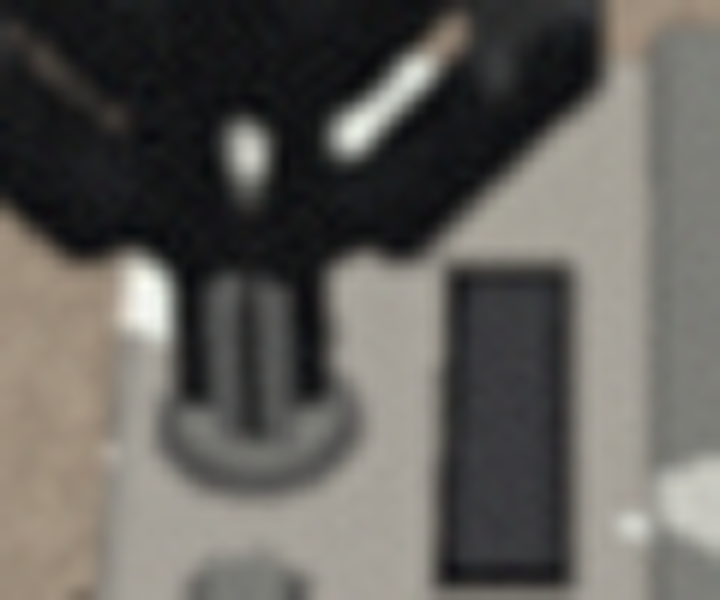

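Emit:
{"api": "jog_arm", "payload": {
  "moves": [
    [[0, 0, -0.03], [0, 0, 0], -1],
    [[0, 0, -0.03], [0, 0, 0], -1],
    [[0, 0, -0.03], [0, 0, 0], -1],
    [[0, 0, 0.5], [0, 0, 0], -1],
    [[0, 0, 1], [0, 0, 0], -1],
    [[0, 0, 2], [0, 0, 0], -1],
    [[0, 0, 3], [0, 0, 0], -1],
    [[0, 0, 3], [0, 0, 0], -1],
    [[0, 0, 3], [0, 0, 0], -1],
    [[0, 0, 3], [0, 0, 0], -1],
    [[0, 0, 3], [0, 0, 0], -1],
    [[0, 0, 0], [0, 0, 0], -1]
  ]
}}

```text
clock: 9.95
ee_pos: [0.4775, 0.0926, 0.1959]
tool_rot: [[0.75, 0.662, 0.003], [0.662, -0.75, -0.001], [0.001, 0.002, -1.0]]
wrist_force: [0.9, 0.1, -0.3]
width: -0.0
```

Emit:
{"api": "jog_arm", "payload": {
  "moves": [
    [[-1, 3, 1], [0, 0, 0], -1],
    [[-1, 4, 1], [0, 0, 0], -1],
    [[-1, 4, 0], [0, 0, 0], -1],
    [[-1, 4, 0], [0, 0, 0], -1],
    [[-1, 4, 0], [0, 0, 0], -1],
    [[0, 3, 0], [0, 0, 0], -1],
    [[0, 0, 0], [0, 0, 0], -1],
    [[0, 0, 0], [0, 0, 0], -1]
  ]
}}

```text
clock: 10.75
ee_pos: [0.4227, 0.3196, 0.2169]
tool_rot: [[0.751, 0.66, 0.002], [0.66, -0.751, -0.002], [0.001, 0.003, -1.0]]
wrist_force: [0.6, 0.2, -0.0]
width: -0.0004
```

```bash
python3 go.py; python3 - <<'E'
from plant import arm
import cv2,numpy as np,pickle
t=arm.get_image("top")["img"];s=arm.get_image("scene")["img"]
cv2.imwrite("pics/t_end.png",t);cv2.imwrite("pics/s_end.png",s)
c=lambda i,a,b,x,y:cv2.resize(i[a:b,x:y],(390,390),interpolation=cv2.INTER_CUBIC)
s0=cv2.imread("pics/scene0.png")
cv2.imwrite("pics/cmp.png",np.hstack([c(s0,190,290,235,335),c(s,190,290,235,335)]))
E
```

```text
10.75 [0.4227 0.3196 0.2169] -0.0003999416008589648 [ 0.6102  0.1926 -0.0452] [ 0.5037  0.0513  1.5197 -0.0027  1.5692  1.3535]
dpos cm [  5.6316 -22.7084 -21.693 ] rot [ 0.0017  0.0024 -0.0019] vel 0.02407515899506875
```

View pics/cmp.png

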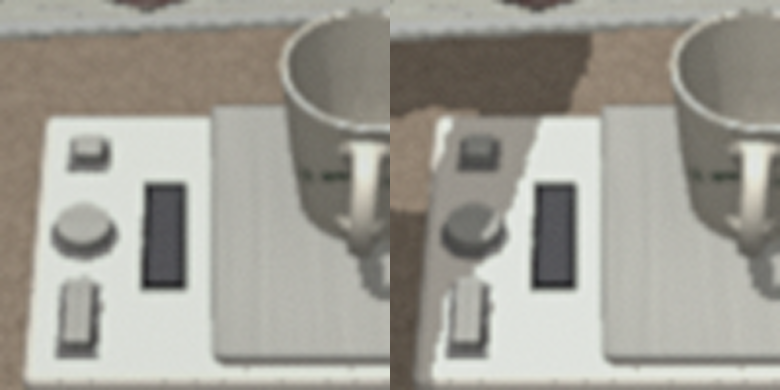

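View pics/t_end.png

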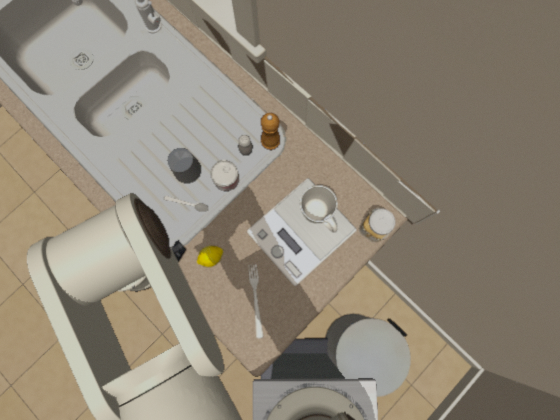

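View pics/s_end.png

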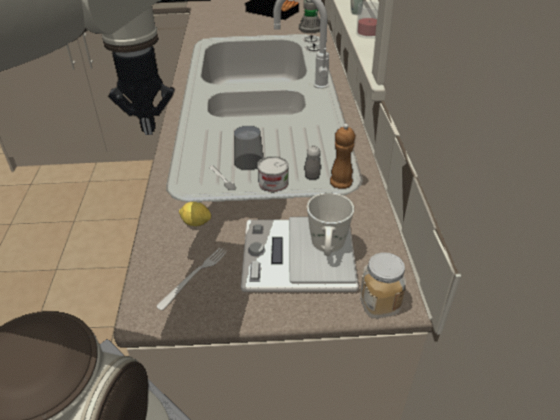

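```bash
python3 -c "
from plant import arm
print(arm.close_job())"
```

```text
the job is handed in; nothing more can be done
None
```

I pressed the round key (the middle one) right down with the shut fingertips and held it for about 2 s. I then released it straight up, drew the hand clear to the left and handed the job in at about 11 s on the clock.

**Press:** The key touched at TCP z ≈ 5 mm and reached its stop at about 0.5 mm, so it travelled about 5 mm. It was down from about 6.9 s to 9.1 s, mostly at around 10 N.
- **Force:** For about 0.3 s, while I was finding the hold setting, the press reached about 27 N. That is below the limits but firmer than gentle.
- **Hold:** Early in the hold, at about 7.1 s, the force eased to about 4.8 N. The key may have lifted very slightly then. Counted from that point, the hold is still about 1.95 s.

**Last checks:** In the final pictures the round key is back up. The other two keys, the mug and all the other objects look the same as at the start. The wrist force was about zero and the gripper touched nothing. I could not see the square key during the press because the gripper hid it.

**Disagreement:** The fingertips were about 35 mm higher relative to the reported TCP than the description says. Both cameras showed this and the touch confirmed it. I therefore went down in small steps, checking force and pictures, instead of trusting the given offset.

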